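# Shift the dough mixer into third and start it

### The job

Put the dough mixer into third gear and start it. With closed fingertips push the black-knobbed gearstick, without gripping it and without forcing it, forward out of second to the middle lane of the H-shaped gate, across to the right-hand side, and forward, away from you, fully home in the third slot (far right, three dots); only then press the green start button right down and let it go. Leave the red stop button and everything else on the worktop alone.

Things in the scene. Friction and masses are not known exactly. Their poses are not given: they have to be found in the camera images.
- mixer: Low slate-blue dough mixer, 230 mm deep (x) by 450 wide (y), fixed. Origin: centre of its underside. Its +x is forward (away from the robot), +y left, z up. Console top at z = 85 mm. On the left a covered bowl, radius 90 mm round (-22, 125) mm, and a mixing head over it up to 270 mm high. On the right the gearstick's gate, a grey block 92 (x) by 74 (y) mm, top at z = 107 mm.
- gate_middle (a point): Middle of the H opening, on the gate's top (mixer frame (35, -150, 107) mm, same axes). Two 16 mm wide slots along x, centred at 16 mm left (+y) and right (-y), reach 31 mm forward and back; a 16 mm wide lane along y joins them in the middle. Slots: first front left, second back left, third front right, fourth back right (1 to 4 dots). Solid walls.
- slot3_end (a point): Middle of the front end of the third slot, on the gate's top, at (66, -166, 107) mm in the mixer frame.
- knob (a point): Centre of the gearstick's black ball knob, 34 mm across, on a 10 mm steel stick. Upright it stands 171 mm above the worktop, home in third about 148 mm. The stick stays where it is left; it starts in second, the back left slot, more or less deep. Pushing the knob takes about 3 N; much more means it is against a wall. The point's axes tilt with the stick.
- pivot (a point): Pivot of the gearstick inside the mixer, at (35, -150, 41) mm in the mixer frame, 130 mm from the knob's centre and 55 mm below the gate's walls. In the mixer frame the knob is at pivot + 130 mm * (sin(shift), -cos(shift) sin(select), cos(shift) cos(select)); the knob moves 2.4 times as far as the stick moves in the gate.
- select (a joint): Sideways tilt of the gearstick (rad): positive to the right (mixer's -y). About -0.33 in the left-hand slot, +0.33 in the right-hand slot (0.23 to 0.41 with play).
- shift (a joint): Fore-and-aft tilt of the gearstick (rad): 0 in the middle lane, positive forward (mixer's +x). It can cross sideways only within about 0.05 of 0. Against the end of a slot it reads about +0.49 or -0.49.
- start (a joint): Travel of the green start button (m): 0 up, 0.006 fully down; it springs back. Fully down takes 5 N.
- start_top (a point): Middle of the green start button's top, 28 mm in diameter, 103 mm above the worktop, at (-60, -117) mm in the mixer frame. It is pressed straight down.
- stop (a joint): Travel of the red stop button (m), 0 up; to be left alone.
- stop_top (a point): Middle of the red stop button's top, same size and height, at (-60, -183) mm in the mixer frame.
- egg_box: Closed grey-blue egg box 106x155x72 mm, loose bystander right of the mixer; origin: centre of its underside.
- lemon: Lemon 83x58x58 mm, loose bystander beside the mixer; origin: centre of its underside.
- timer: Wind-up kitchen timer with a red cap, 63 mm wide, 58 mm high, loose bystander beside the mixer; origin: centre of its underside.
- mug: White mug, 90 mm high, 87 mm wide and 122 mm over its handle, loose bystander left of the mixer; origin: centre of its underside.
- spice_jar: Spice jar with a red cap, 45 mm wide, 106 mm high, loose bystander behind the mixer; origin: centre of its underside.

How it is judged:
On the way, in this order (a step that is already met when the one before it is completed fails the run):
1. the gearstick is pushed across and forward, home in the third slot (value of joint shift above 0.4 rad and value of joint select above 0.22 rad), for 0.2 s.
2. with the stick in third, the green start button is pressed down (all of step 1 and value of joint start above 0.0045 m), for 0.05 s.
At the end, for the whole second after the job is handed in: The gearstick rests home in the third slot: tilted forward by more than 0.40 rad (its stop is at about 0.49) and to the right by more than 0.22 rad; both buttons are up again (all of step 1 and velocity of joint shift between -0.05 and 0.05 rad/s and value of joint each of start, stop below 0.0015 m); the robot touches nothing.
It fails at once if the start button is pressed while the gearstick is not in third (value of joint start above 0.003 m and not (value of joint shift above 0.4 rad and value of joint select above 0.22 rad)).
It fails at once if the red stop button is pressed (value of joint stop above 0.003 m).
It fails at once if the gearstick is pinched or forced (more than 30 N between the gripper's fingers and the stick) (contact force between the fingers and shift above 30 N).
It fails at once if one of the loose things standing about is moved more than 20 mm (distance of any of egg_box, lemon, timer, mug, spice_jar from where it was at the start of the episode above 0.02 m).
It also fails if it takes over 64 s, if anything falls off the work surface, if the arm or the gripper's body presses on something with over 40 N, if the wrist force passes 120 N, or if a joint passes its speed limit or range.

### The arm

A 6-joint arm with a two-finger parallel gripper is mounted at the origin on a cart in front of the work surface, level with it; the furniture and walls round the work are solid. World frame = base frame: x ahead of the robot, y to its left, z up, the work surface at z = 0. Lengths are in m, angles in rad, forces in N, time in s.
With the tool pointing down it reaches from about 0.375 to 0.975 m from the base axis. Payload 3.8 kg.
Tool frame: the origin (TCP) lies midway between the tips of the shut fingers; the grasp point (between the pads) lies 19 mm behind it; z points along the fingers, y is the line along which they close (so a half turn about z gives the same grasp; the last joint's range is limited). The gripper opens to 88 mm and grips with 3 to 60 N. Pads are 18 mm wide; open, the fingers measure 123 mm over their backs; the gripper's body (75 mm by 187 mm) begins 45 mm behind the grasp point.
Start: joints at [1.157, 0.264, 1.604, -0, 1.274, -0.037], TCP at [0.248, 0.628, 0.239] pointing down, gripper open.
Joint ranges: [-2.63, 2.63], [-0.94, 2.18], [0.31, 2.57], [-1.31, 4.45], [0, 2.66], [-2.55, 2.55]. Speed limits (rad/s): [2.57, 2.57, 3.14, 3.14, 3.14, 3.14].

### API

Orientations are given as a rotation vector (axis times angle).
In Python, from cell import manip, inverse_kinematics, cams, order gives the robot as it stands. Calls block until the motion is done:
- manip.move_pose(position, orientation): joint-space move of the TCP to a pose.
- manip.move_linear(position, rate=0.15, rot=None): straight line of the TCP; rot=None keeps the orientation; rate is the mean speed in m/s.
- manip.set_joints(angles): joint-space move.
- manip.set_gripper(opening, force=None): finger opening in m; force is the grip in N (None keeps the last); returns when the fingers have stopped.
- manip.dwell(seconds).
- inverse_kinematics(position, orientation): joint angles nearest the present ones, or None.
- manip.state(): the state.
- cams.capture(name): name is "side" or "top" or "wrist"; returns a dict with "image" (384x512x3 uint8, blue, green, red), "z_map" (384x512 float32, m along the optical axis (not along the pixel's ray), 0 where there is no reading), "intrinsics" (3x3 intrinsics, pixels), "position" and "orientation" of the camera in the world; the wrist camera has in their place "T_tool_cam" (4x4, takes a point from camera to tool coordinates, whose origin is the TCP and whose axes are the flange's). Camera axes: x right, y down, z forward; pixel columns grow to the right and rows downward; lengths in m; the calibration is good to about 2 mm. A picture is of the moment at which its call begins: read the wrist's pose just before it.
A pose or a line that the arm cannot do raises manip.IKError and nothing moves.
- order.close_job(): hands the job in; it is judged then, once.
The state is a dict: "clock": time; "joint_pos": joint angles; "joint_velocities": joint speeds; "tau": joint torques, N m; "tool_pos": TCP position; "tcp_rot": TCP orientation; "contact_force": force on the tool from outside, world axes, zero at the start; "moment": the same for the moment, N m; "gripper_width": finger opening in m; "grasp_force": force on a finger pad.
Only numpy, scipy, OpenCV 4.12 (cv2) and the standard library are available. Lean on these libraries where they do the work, as an engineer would, in place of code of your own. Each camera call takes 0.05 s, during which the arm holds its last target. There are 200 camera calls.

## Working session

There is one attempt and no reset: what is moved stays moved. The work goes in short steps, each a Python script; the robot and the scene stay as the last script left them, time stands still between calls to the robot, and variables do not carry over. Pictures are saved under pics/ and viewed, at most 10 in all, crops included, and the job is handed in when it is done.

```bash
ls; mkdir -p pics; cat > h.py <<'E'
import numpy as np, cv2
from scipy.spatial.transform import Rotation as R
from cell import manip, inverse_kinematics, cams, order
def cloud(c):
    K=np.array(c["intrinsics"]);z=c["z_map"];v,u=np.mgrid[:z.shape[0],:z.shape[1]]
    P=np.stack([(u-K[0,2])/K[0,0]*z,(v-K[1,2])/K[1,1]*z,z],-1)
    o=np.array(c["orientation"]); r=o if o.shape==(3,3) else R.from_rotvec(o).as_matrix()
    W=P@r.T+np.array(c["position"]); W[z==0]=np.nan; return W
E
python3 - <<'E'
from h import *
for n in ("top","side"):
    c=cams.capture(n); cv2.imwrite(f"pics/{n}0.png",c["image"]); np.savez(f"{n}0.npz",**c)
    print(n,c["position"],c["orientation"],c["intrinsics"])
s=manip.state(); print(s["clock"],s["tool_pos"],s["tcp_rot"],s["contact_force"])
E
```

```text
pics
top [0.54976952 0.01606855 1.22825025] [-2.20862817  2.2081864  -0.03959532] [[417.04518709   0.         255.09834338]
 [  0.         417.04518709 189.62856468]
 [  0.           0.           1.        ]]
side [-0.24931265 -1.21643643  0.69053075] [-1.87219141  0.56357505 -0.39456892] [[473.80845608   0.         258.49371516]
 [  0.         473.80845608 194.67138355]
 [  0.           0.           1.        ]]
0.1 [0.24812399 0.62706195 0.23752472] [-5.88298805e-01 -3.08556524e+00  3.05176231e-03] [0.08652509 0.11503915 0.50482288]
```

View pics/top0.png

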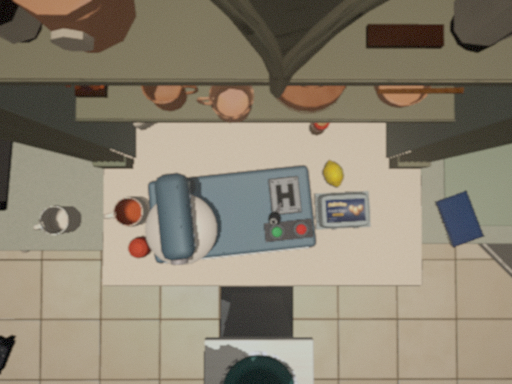

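View pics/side0.png

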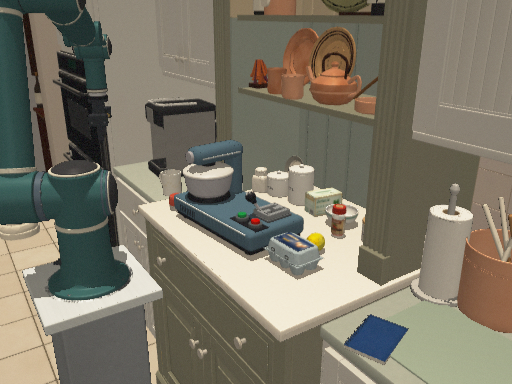

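The top view shows the gate's H at about (286,195), the knob at (275,217), green at (277,232) and red at (301,229). The egg box is at (344,210) and the lemon at (334,174). Next I'll measure these.

```bash
python3 - <<'E'
from h import *
hs={}
for n in ("top","side"):
    c=np.load(n+"0.npz"); W=cloud(c); hsv=cv2.cvtColor(c["image"],cv2.COLOR_BGR2HSV); H,S,V=[hsv[...,i].astype(int) for i in range(3)]
    z=W[...,2]; near=(W[...,0]>.25)&(W[...,0]<.9)&(np.abs(W[...,1])<.45)
    g=near&(H>45)&(H<85)&(S>120)&(z>.08)&(z<.12)
    r=near&((H<8)|(H>172))&(S>120)&(z>.08)&(z<.12)&(W[...,1]<0)&(W[...,0]<.55)
    k=near&(V<45)&(z>.12)&(z<.2)&(W[...,1]<.05)
    for m,l in((g,"green"),(r,"red"),(k,"knob")):
        print(n,l,m.sum(),np.nanmedian(W[m],0) if m.any() else None, np.nanmin(W[m],0),np.nanmax(W[m],0))
    if n=="top":
        t=near&(np.abs(z-.085)<.008)&(H>95)&(H<125)&(S>60); t&=W[...,1]<.1
        pts=W[t][:,:2].astype(np.float32)
        print("console",cv2.minAreaRect(pts*1000),len(pts))
        gt=near&(np.abs(z-.107)<.006)&(S<60)&(V>70)&(W[...,1]<0)
        gt[:170]=0; gt[220:]=0; gt[:,:265]=0; gt[:,305:]=0
        p=W[gt]; print("gate",cv2.minAreaRect((p[:,:2]*1000).astype(np.float32)),len(p),np.median(p[:,2]))
        # obstacles high
        hi=near&(z>.3)
        print("hi", np.nanmin(W[hi],0),np.nanmax(W[hi],0))
        cv2.imwrite("pics/topc.png",cv2.resize(c["image"][150:270,220:380],None,fx=5,fy=5,interpolation=cv2.INTER_CUBIC))
        for x in (.5,.6,.65,.7,.75,.8,.85):
            m=(np.abs(W[...,0]-x)<.01)&(W[...,1]>-.2)&(W[...,1]<0); print(x,np.nanpercentile(z[m],[5,50,95]) if m.any() else None)
E
```

```text
top green 19 [ 0.46779228 -0.05095478  0.10618006] [ 0.46246858 -0.05662537  0.10168647] [ 0.48144117 -0.04037828  0.10982674]
top red 77 [ 0.47854524 -0.11256013  0.10690708] [ 0.46738163 -0.12369813  0.09456192] [ 0.49199216 -0.09988772  0.11053919]
top knob 2 [ 0.52033093 -0.03508892  0.16145115] [ 0.51777028 -0.04018806  0.161128  ] [ 0.52289157 -0.02998978  0.16177429]
console ((538.6883544921875, -204.8057861328125), (39.56814193725586, 0.0), 154.99534606933594) 2
gate ((570.0269165039062, -70.83707427978516), (92.03713989257812, 74.02374267578125), 6.014111042022705) 626 0.10686679321887005
hi [ 0.65258159 -0.44831114  0.30010485] [0.81812644 0.44976261 1.01972273]
0.5 [0.04053406 0.08555616 0.16398714]
0.6 [-0.00192936  0.08635447  0.10920032]
0.65 [0.00418035 0.94438455 1.00997955]
0.7 [-0.0020389   0.67204654  0.6909695 ]
0.75 [-0.00084532  0.68589636  0.69981237]
0.8 [0.6855608  0.68719052 0.68876897]
0.85 None
side green 42 [ 0.46498131 -0.05386788  0.1050506 ] [ 0.45553176 -0.06380881  0.0957983 ] [ 0.48274671 -0.03870768  0.1095141 ]
side red 54 [ 0.47332766 -0.11926299  0.10541448] [ 0.45944098 -0.12723338  0.09486118] [ 0.48929919 -0.1021865   0.10921113]
side knob 67 [ 0.50361878 -0.0497543   0.15150462] [ 0.49006795 -0.05669466  0.13056668] [ 0.52061999 -0.03754505  0.1618943 ]
```

View pics/topc.png

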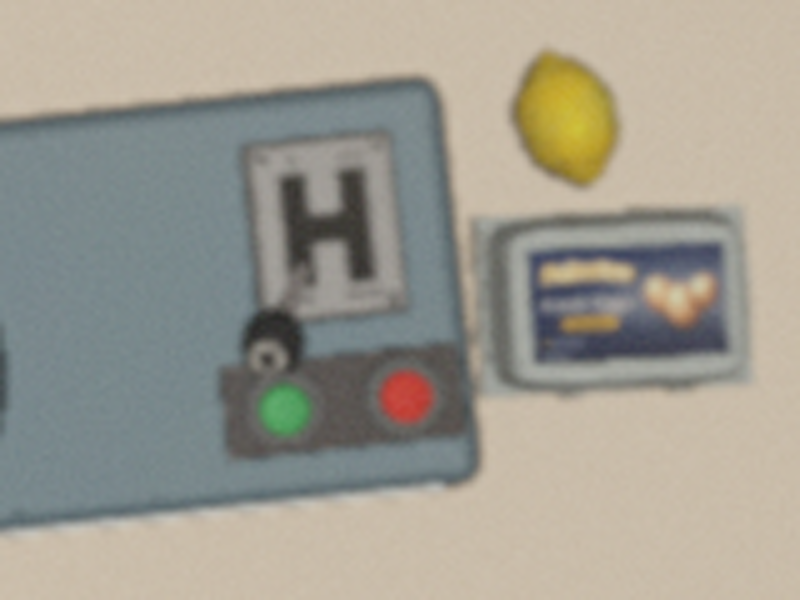

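The gate rectangle is 92.0 x 74.0 mm at z = 0.107, exactly as specified, and its yaw is about 6°. I'll cross-check that against the buttons and the knob.

```bash
cat >> h.py <<'E'
G=np.array([.5700,-.0708]); YAW=np.deg2rad(6.014)
def mw(x,y):  # mixer mm -> world xy
    d=np.array([x-35,y+150])/1000; c,s=np.cos(YAW),np.sin(YAW); return G+np.array([c*d[0]-s*d[1],s*d[0]+c*d[1]])
def wm(p):
    d=np.array(p[:2])-G; c,s=np.cos(YAW),np.sin(YAW); return np.array([c*d[0]+s*d[1]+.035,-s*d[0]+c*d[1]-.150])*1000
def rayz(c,uv,z):
    K=np.array(c["intrinsics"]); d=R.from_rotvec(c["orientation"]).as_matrix()@np.linalg.inv(K)@[*uv,1]; p=np.array(c["position"]); return p+d*(z-p[2])/d[2]
def knob(c):
    """sphere centre fit from black depth points; returns mixer mm + z, shift, select"""
    W=cloud(c); V=c["image"].max(-1); q=W-[*G,0]
    m=(V<75)&(np.hypot(q[...,0],q[...,1])<.13)&(W[...,2]>.122)&(W[...,2]<.20)
    n,l,st,_=cv2.connectedComponentsWithStats(m.astype(np.uint8))
    if n<2: return None
    P=W[l==1+np.argmax(st[1:,4])]
    from scipy.optimize import least_squares
    piv=np.array([*G,.041])
    def f(a):
        v=130*np.array([np.sin(a[0]),-np.cos(a[0])*np.sin(a[1])]); k=np.array([*mw(35+v[0],-150+v[1]),.041+.13*np.cos(a[0])*np.cos(a[1])])
        return np.linalg.norm(P-k,axis=1)-.017
    best=min((least_squares(f,[a,b],loss="soft_l1",f_scale=.003) for a in(-.35,0,.35) for b in(-.33,.33)),key=lambda r:r.cost)
    a=best.x; return dict(shift=a[0],select=a[1],n=len(P),rms=float(np.sqrt(np.mean(f(a)**2))*1000),mixer=[35+130*np.sin(a[0]),-150-130*np.cos(a[0])*np.sin(a[1])],z=.041+.13*np.cos(a[0])*np.cos(a[1]))
E
python3 - <<'E'
from h import *
for n in("top","side"):
    c=dict(np.load(n+"0.npz")); hsv=cv2.cvtColor(c["image"],cv2.COLOR_BGR2HSV).astype(int);H,S=hsv[...,0],hsv[...,1]; W=cloud(c)
    for l,m,e in(("green",(H>45)&(H<85)&(S>100),(-60,-117)),("red",((H<8)|(H>172))&(S>110),(-60,-183))):
        w=mw(*e); m&=(np.hypot(W[...,0]-w[0],W[...,1]-w[1])<.03)
        v,u=np.nonzero(m); p=rayz(c,(u.mean(),v.mean()),.103 if n=="top" else .101); print(n,l,len(u),p[:2],"exp",w,"mixer",wm(p))
    print(n,knob(c))
y=R.from_euler("z",YAW)
for k in(0,np.pi):
    r=R.from_euler("z",YAW+k)*R.from_rotvec([np.pi,0,0])
    print(k,r.as_rotvec(),inverse_kinematics([*mw(-60,-111),.25],r.as_rotvec()),inverse_kinematics([*mw(80,-190),.14],r.as_rotvec()))
print(R.from_rotvec(manip.state()["tcp_rot"]).as_matrix().round(2))
E
```

```text
top green 69 [ 0.47173176 -0.04743587] exp [ 0.47206539 -0.04793491] mixer [ -60.27951193 -116.46875067]
top red 87 [ 0.47886772 -0.11274491] exp [ 0.47898031 -0.11357167] mixer [ -60.02534967 -182.16599958]
top {'shift': np.float64(-0.4553350221949523), 'select': np.float64(-0.3236880215593308), 'n': 70, 'rms': 1.5919879671201627, 'mixer': [np.float64(-22.1692194474606), np.float64(-112.86436359574074)], 'z': np.float64(0.1516915753642469)}
side green 43 [ 0.47030307 -0.04634759] exp [ 0.47206539 -0.04793491] mixer [ -61.58631337 -115.23677072]
side red 54 [ 0.47741468 -0.11180442] exp [ 0.47898031 -0.11357167] mixer [ -61.37185814 -181.07844472]
side {'shift': np.float64(-0.46235315794981324), 'select': np.float64(-0.33984857693623566), 'n': 88, 'rms': 2.547502448886746, 'mixer': [np.float64(-22.987205760845278), np.float64(-111.21515549175899)], 'z': np.float64(0.15069603367725273)}
0 [3.13726710e+00 1.64801546e-01 1.00911843e-17] [-0.14142081 -0.13269046  2.0041608   0.          1.27012231  1.32441142] [-0.20906689  0.25318735  1.80660558  0.          1.08179972  1.25676534]
3.141592653589793 [ 1.64801546e-01 -3.13726710e+00 -1.92102206e-16] [-0.14142081 -0.13269046  2.0041608   0.          1.27012231 -1.81718124] [-0.20906689  0.25318735  1.80660558  0.          1.08179972 -1.88482732]
[[-0.93  0.37 -0.  ]
 [ 0.37  0.93 -0.  ]
 [ 0.   -0.   -1.  ]]
```

The poses agree to within about 1 mm, and the knob starts at shift -0.46, select -0.33. I'll approach from behind with the fingers closed.

```bash
cat >> h.py <<'E'
ROT=(R.from_euler("z",YAW)*R.from_rotvec([np.pi,0,0])).as_rotvec()
def lin(x,y,z,rate=.15): manip.move_linear([*mw(x,y),z],rate=rate,rot=ROT)
def rep(t=""):
    s=manip.state(); f=np.array(s["contact_force"]); c,si=np.cos(YAW),np.sin(YAW)
    F=np.array([c*f[0]+si*f[1],-si*f[0]+c*f[1],f[2]]); p=s["tool_pos"]
    print(t,"t%.2f"%s["clock"],wm(p).round(1),"z%.4f"%p[2],"F",F.round(2)); return wm(p),F
E
python3 - <<'E'
from h import *
p=manip.state()["tool_pos"]; manip.move_linear([p[0],p[1],.38],rate=.3)
manip.set_gripper(0,force=10)
manip.move_pose([*mw(-66,-112),.36],ROT); rep()
lin(-66,-112,.143,.2); _,F0=rep("down")
for x in np.arange(-60,-40,2):
    lin(x,-112,.143,.05); _,F=rep()
    if F[0]-F0[0]<-1.2: break
c=cams.capture("side"); cv2.imwrite("pics/s1.png",c["image"]); print(knob(c))
E
```

```text
t4.53 [ -65.7 -111.5] z0.3601 F [ 0.23  0.03 -0.06]
down t5.76 [ -65.  -112.2] z0.1441 F [ 0.04 -0.76  0.29]
 t6.03 [ -58.9 -112.2] z0.1440 F [ 0.86  0.24 -0.03]
 t6.28 [ -57.9 -112. ] z0.1431 F [-1.52  0.33 -0.6 ]
{'shift': np.float64(-0.611346281280475), 'select': np.float64(-0.2403023926096651), 'n': 263, 'rms': 22.345215872247653, 'mixer': [np.float64(-39.616154261576526), np.float64(-124.66436500806506)], 'z': np.float64(0.1443950439951938)}
```

View pics/s1.png

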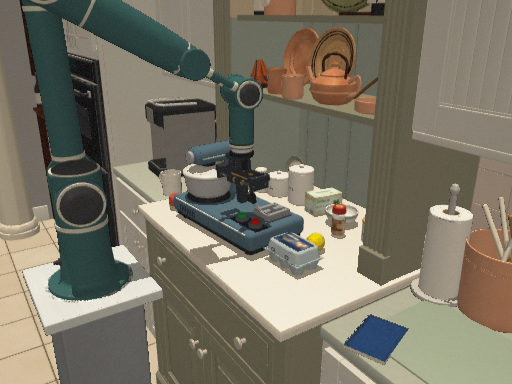

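The side view shows the closed fingers just behind the knob at about (243,190), clear of both buttons. The force reading has about 1 N of noise, so I'll average it and continue.

```bash
cat >> h.py <<'E'
def avgF(n=8):
    a=[]
    for _ in range(n):
        manip.dwell(.02); f=np.array(manip.state()["contact_force"]); c,s=np.cos(YAW),np.sin(YAW); a.append([c*f[0]+s*f[1],-s*f[0]+c*f[1],f[2]])
    return np.mean(a,0)
E
python3 - <<'E'
from h import *
for x in np.arange(-56,-34,2):
    lin(x,-112,.143,.05); F=avgF(); print(x,wm(manip.state()["tool_pos"]).round(1),F.round(2))
    if F[0]<-1.8: break
print(manip.state()["clock"])
E
```

```text
-56 [ -56.1 -112. ] [-0.21 -0.04 -0.15]
-54 [ -54. -112.] [-0.01 -0.12 -0.23]
-52 [ -52. -112.] [ 0.15  0.06 -0.  ]
-50 [ -50. -112.] [ 0.15  0.04 -0.05]
-48 [ -48.6 -111.9] [-3.77  0.67  2.06]
8.2417
```

```bash
python3 - <<'E'
from h import *
for x in (-40,-30,-20,-10,0,8):
    lin(x,-111,.143,.06); F=avgF(3); print(x,wm(manip.state()["tool_pos"]).round(1),F.round(2))
    if np.abs(F).max()>12: print("STOP");break
lin(-8,-111,.143,.1); lin(-8,-111,.27,.25);lin(-150,-100,.30,.3)
for n in("top","side"):
    c=cams.capture(n); print(knob(c)); cv2.imwrite(f"pics/{n}2.png",c["image"][150:270,220:380] if n=="top" else c["image"])
print(manip.state()["clock"])
E
```

```text
-40 [ -40.  -110.9] [-2.85  0.84  1.93]
-30 [ -29.8 -110.9] [-1.5   1.32  1.34]
-20 [ -19.7 -111. ] [-0.95  0.72  0.67]
-10 [  -9.7 -111. ] [-0.92  0.68  0.48]
0 [   0.5 -111.1] [-0.9   0.93  0.83]
8 [   8.4 -111.1] [-0.92  1.33  0.51]
{'shift': np.float64(0.005679070715286779), 'select': np.float64(-0.32583549900745457), 'n': 44, 'rms': 1.2699459523030345, 'mixer': [np.float64(35.738275224516094), np.float64(-108.38761442455214)], 'z': np.float64(0.1641578836957388)}
{'shift': np.float64(-0.007995935556448515), 'select': np.float64(-0.34119325378061144), 'n': 88, 'rms': 3.004700647463218, 'mixer': [np.float64(33.96053945406012), np.float64(-106.50185656048774)], 'z': np.float64(0.16350237156516217)}
12.075
```

The stick is in the middle lane, shift about 0. I'll turn the tool 90° so its broad face pushes sideways and its body stays clear of the bowl, then cross.

```bash
cat >> h.py <<'E'
ROT2=(R.from_euler("z",YAW+np.pi/2)*R.from_rotvec([np.pi,0,0])).as_rotvec()
E
python3 - <<'E'
from h import *
def lin2(x,y,z,rate=.15): manip.move_linear([*mw(x,y),z],rate=rate,rot=ROT2)
q=inverse_kinematics([*mw(35,-66),.30],ROT2); print(np.round(q,2))
manip.move_pose([*mw(35,-66),.30],ROT2); lin2(35,-66,.150,.2); print(avgF(4).round(2))
for y in (-75,-85,-95,-105,-115,-125,-135,-145,-155,-161,-166):
    lin2(35,y,.150,.06); F=avgF(3); print(y,wm(manip.state()["tool_pos"]).round(1),F.round(2))
    if np.abs(F).max()>12: print("STOP");break
lin2(35,y+15,.150,.1); lin2(35,y+15,.27,.25); manip.move_pose([*mw(-100,-150),.30],ROT)
for n in("top","side"): print(knob(cams.capture(n)))
print(manip.state()["clock"])
E
```

```text
[-0.02  0.02  1.77 -0.    1.35 -0.13]
[ 0.36 -0.23  0.09]
-75 [ 35.3 -75.4] [-0.08  0.22  0.31]
-85 [ 35.1 -85.1] [0.02 1.67 1.03]
-95 [ 35.  -95.1] [0.37 1.5  1.05]
-105 [  34.9 -105.3] [-0.13  1.08  0.43]
-115 [  34.9 -115.5] [-0.12  1.02  0.48]
-125 [  34.9 -125.5] [-0.21  1.11  0.7 ]
-135 [  34.9 -135.5] [-0.52  0.95  0.44]
-145 [  34.9 -145.4] [-0.28 -0.37  0.25]
-155 [  34.9 -155.4] [-0.48  1.09 -0.32]
-161 [  34.9 -161.2] [-0.02  1.18 -0.93]
-166 [  35.  -166.2] [-0.24  1.9  -0.94]
{'shift': np.float64(0.006041521378801832), 'select': np.float64(0.33682488428661445), 'n': 40, 'rms': 1.396440469767507, 'mixer': [np.float64(35.78539300141901), np.float64(-192.96318384268483)], 'z': np.float64(0.16369290114726684)}
{'shift': np.float64(-0.0043862687829601624), 'select': np.float64(0.3194423174588787), 'n': 79, 'rms': 2.642873982669223, 'mixer': [np.float64(34.42978688664126), np.float64(-190.8244354408612)], 'z': np.float64(0.1644222035451495)}
20.575
```

```bash
python3 - <<'E'
from h import *
lin(-6,-191,.27,.25); lin(-6,-191,.143,.2); print(avgF(4).round(2))
for x,y in ((10,-191),(20,-191),(30,-190),(40,-190),(50,-189),(58,-188),(63,-188),(66,-188),(67.5,-188),(69,-188),(70.5,-188)):
    lin(x,y,.143,.06); F=avgF(3); print(x,wm(manip.state()["tool_pos"]).round(1),F.round(2))
    if np.abs(F).max()>9: print("STOP");break
lin(x-20,-188,.143,.1); lin(x-20,-188,.27,.25); lin(-150,-117,.25,.3)
for n in("top","side"):
    c=cams.capture(n); print(knob(c)); cv2.imwrite(f"pics/{n}3.png",cv2.resize(c["image"][150:270,220:380],None,fx=4,fy=4) if n=="top" else c["image"])
print(manip.state()["clock"])
E
```

```text
[0.08 0.   0.18]
10 [  10.4 -191. ] [ 0.02 -0.17 -0.42]
20 [  20.2 -190.9] [-0.42  0.29  0.43]
30 [  30.4 -190. ] [-0.54 -0.47 -0.24]
40 [  40.4 -189.9] [-1.01 -0.02 -0.76]
50 [  50.5 -189. ] [-1.2   0.12 -0.28]
58 [  58.4 -188. ] [-1.22  0.24 -1.06]
63 [  63.1 -188. ] [-1.75  0.76 -1.26]
66 [  66.  -187.9] [-2.65  0.83 -1.48]
67.5 [  67.4 -188. ] [-2.53  1.03 -2.29]
69 [  69.  -187.9] [-2.11  0.5  -2.41]
70.5 [  70.1 -187.9] [-4.28  1.11 -1.57]
{'shift': np.float64(0.49054049553891443), 'select': np.float64(0.33557075955757676), 'n': 58, 'rms': 1.7017241794619655, 'mixer': [np.float64(96.24335312921914), np.float64(-187.7618267269501)], 'z': np.float64(0.14927417115699185)}
{'shift': np.float64(0.48249704976112945), 'select': np.float64(0.315952685256616), 'n': 89, 'rms': 3.3764145160737944, 'mixer': [np.float64(95.31903852578891), np.float64(-185.7824756442191)], 'z': np.float64(0.15045879602889511)}
27.7333
```

View pics/top3.png

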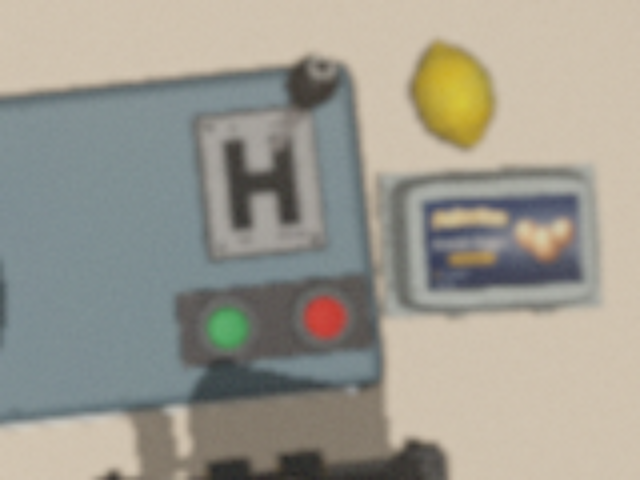

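The stick is home in third: the crop shows the knob at (314,82), front right, and I measure shift 0.49, select 0.33. Green is clear at (228,328), so I'll press it.

```bash
python3 - <<'E'
from h import *
lin(-60,-117,.20,.25); lin(-60,-117,.110,.15); print(avgF(6).round(2))
for z in (.104,.102,.100,.098,.097,.096,.095,.094):
    lin(-60,-117,z,.04); F=avgF(4); print(z,"%.4f"%manip.state()["tool_pos"][2],F.round(2))
    if F[2]>10: break
manip.dwell(.2)
lin(-60,-117,.20,.15); lin(-150,-117,.25,.3); manip.dwell(.3); rep()
for n in("top","side"):
    c=cams.capture(n); print(knob(c))
    W=cloud(c); w=mw(-60,-117); m=np.hypot(W[...,0]-w[0],W[...,1]-w[1])<.009; print("green z",np.nanmedian(W[m][:,2]))
E
```

```text
[ 0.08  0.26 -0.17]
0.104 0.1048 [ 2.2  -0.75  3.08]
0.102 0.1025 [ 2.76 -0.81  4.23]
0.1 0.1013 [ 0.72  0.03 10.35]
 t31.95 [-149.9 -116.8] z0.2490 F [-0.54 -0.55 -0.35]
{'shift': np.float64(0.488322166793388), 'select': np.float64(0.3349318788019304), 'n': 57, 'rms': 1.4433783122079753, 'mixer': [np.float64(95.98882647796394), np.float64(-187.73720910728295)], 'z': np.float64(0.1494263164256446)}
green z 0.10681581699600773
{'shift': np.float64(0.48137213191407485), 'select': np.float64(0.31615352142343156), 'n': 90, 'rms': 3.4146221937815002, 'mixer': [np.float64(95.18945588426766), np.float64(-185.82553222993926)], 'z': np.float64(0.1505160291500627)}
green z 0.10662517565631979
```

The press stopped at 10 N with the tip at 0.1013, but the top should be at 0.103. I'll check the height profile of the button and bezel before trusting that.

```bash
python3 - <<'E'
from h import *
s=manip.state(); c=cams.capture("wrist"); T=np.eye(4);T[:3,:3]=R.from_rotvec(s["tcp_rot"]).as_matrix();T[:3,3]=s["tool_pos"]
M=T@np.array(c["T_tool_cam"]); c["position"]=M[:3,3]; c["orientation"]=R.from_matrix(M[:3,:3]).as_rotvec()
for n,d in(("wrist",c),("top",cams.capture("top")),("side",cams.capture("side"))):
    W=cloud(d)
    for e in((-60,-117),(-60,-183)):
        w=mw(*e); r=np.hypot(W[...,0]-w[0],W[...,1]-w[1])
        print(n,e,[(a,int(m.sum()),np.round(np.nanmedian(W[m][:,2])*1000,1)) for a in range(0,32,3) for m in[(r>=a/1e3)&(r<(a+3)/1e3)] if m.any()])
cv2.imwrite("pics/w4.png",c["image"])
E
```

```text
wrist (-60, -117) [(0, 38, np.float64(107.3)), (3, 118, np.float64(107.1)), (6, 195, np.float64(107.1)), (9, 272, np.float64(106.9)), (12, 302, np.float64(104.7)), (15, 399, np.float64(97.1)), (18, 424, np.float64(96.8)), (21, 448, np.float64(87.5)), (24, 580, np.float64(87.0)), (27, 640, np.float64(86.6)), (30, 718, np.float64(86.5))]
wrist (-60, -183) [(0, 38, np.float64(107.2)), (3, 117, np.float64(107.0)), (6, 206, np.float64(107.1)), (9, 252, np.float64(106.8)), (12, 272, np.float64(105.5)), (15, 436, np.float64(97.1)), (18, 400, np.float64(96.9)), (21, 473, np.float64(88.0)), (24, 567, np.float64(86.9)), (27, 644, np.float64(86.6)), (30, 692, np.float64(86.3))]
top (-60, -117) [(0, 4, np.float64(107.6)), (3, 11, np.float64(106.3)), (6, 19, np.float64(107.1)), (9, 27, np.float64(106.3)), (12, 34, np.float64(104.1)), (15, 44, np.float64(96.2)), (18, 51, np.float64(96.4)), (21, 49, np.float64(88.6)), (24, 66, np.float64(86.4)), (27, 73, np.float64(86.2)), (30, 77, np.float64(85.3))]
top (-60, -183) [(0, 3, np.float64(108.4)), (3, 15, np.float64(106.3)), (6, 18, np.float64(106.7)),
[... 173 characters left out ...]
, 76, np.float64(86.0)), (30, 77, np.float64(86.4))]
side (-60, -117) [(0, 1, np.float64(106.6)), (3, 4, np.float64(106.9)), (6, 6, np.float64(106.7)), (9, 11, np.float64(104.9)), (12, 19, np.float64(103.2)), (15, 16, np.float64(98.3)), (18, 31, np.float64(94.9)), (21, 25, np.float64(91.7)), (24, 16, np.float64(89.3)), (27, 16, np.float64(87.6)), (30, 14, np.float64(86.0))]
side (-60, -183) [(0, 2, np.float64(107.8)), (3, 2, np.float64(107.3)), (6, 8, np.float64(106.8)), (9, 16, np.float64(101.8)), (12, 21, np.float64(100.2)), (15, 26, np.float64(96.3)), (18, 35, np.float64(92.3)), (21, 32, np.float64(88.3)), (24, 30, np.float64(86.1)), (27, 35, np.float64(84.9)), (30, 52, np.float64(82.2))]
```

View pics/w4.png

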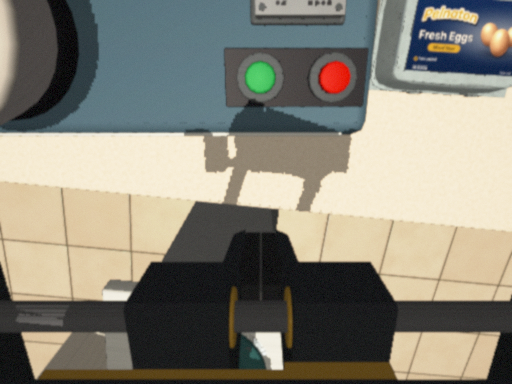

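The wrist view shows green at (260,77) and red at (334,77), both up. The tops measure 107 mm and the bezel only 97 mm, so 101.3 mm at 10 N means the button was at its bottom (5.7 mm travel). A second, slightly firmer press makes sure, then I'll hand in.

```bash
python3 - <<'E'
from h import *
lin(-60,-117,.20,.25); lin(-60,-117,.109,.15)
for z in (.103,.100,.099,.098):
    lin(-60,-117,z,.04); F=avgF(4); print(z,"%.4f"%manip.state()["tool_pos"][2],F.round(2))
    if F[2]>13: break
lin(-60,-117,.20,.15); lin(-150,-117,.25,.3); manip.dwell(.5); rep()
print(knob(cams.capture("top")))
print(order.close_job())
E
```

```text
0.103 0.1042 [ 1.94 -1.25  3.29]
0.1 0.1014 [ 0.94 -0.72  8.22]
0.099 0.1012 [-1.66 -0.07 14.41]
 t36.33 [-149.9 -117. ] z0.2496 F [ 0.13 -0.17  0.67]
{'shift': np.float64(0.4953637716793662), 'select': np.float64(0.33055042180443217), 'n': 59, 'rms': 1.8644470610253936, 'mixer': [np.float64(96.79572457874764), np.float64(-187.12147364552084)], 'z': np.float64(0.14918172035132585)}
the job is handed in; nothing more can be done
None
```

The gearstick is home in third (measured shift 0.49, select 0.33). I pressed the green start button fully down, twice to be sure, and released it; red was left alone. The job was handed in at about 36 s, and no verdict was returned.

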